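# Load the sauce-cup dispenser with the cups that nest

## Task

The bottom-feeding sauce-cup dispenser already holds one flared cup: without lifting them, slide the two matching flared cups, upside down as they are, along the black ledge into its well, the copper one first so that it comes out before the steel one. Each must end fully nested over the cup below. Leave the straight-sided cup and the square tin, which will not nest, where they are, and leave the other things on the shelf alone.

Things in the scene. Friction and masses are not known exactly. Their poses are not given: they have to be found in the camera images.
- dispenser: Fixed dispenser, placed anywhere ahead: black loading ledge (nearer the robot) with a square aluminium stack well at its far edge. Origin: on the well's vertical axis at work-surface level; x points away from the robot (yaw within 0.2 rad), z up. Coordinates (x, y) in mm given elsewhere are in this frame.
- ledge (a point): Centre of the flat ledge's top, 52 mm above the work surface. The ledge spans x -280 to -39, y -230 to +230 mm (dispenser frame), has no lips and ends right at the well, whose -x side is open above ledge level. The four pieces on it stand in any order near (-205, +-72) and (-110, +-160), up to 8 mm off each way.
- well_floor (a point): Centre of the well's floor, 13 mm above the work surface (39 mm below the ledge). Well inside: x -39 to +39, y -40 to +40 mm. Its 6 mm walls rise 12 mm above the ledge on the +x side (10 mm sight slot; a 3 mm lip inside, 8 mm above the floor, retains the lowest cup) and, from x = -20 on, on both y sides. Two red guides, 12 mm tall, flare from (-23, +-42) to (-41, +-66).
- base_cup: Steel flared cup already in the well, upside down, loose with 1 to 2 mm play. All three flared cups: rim (down) 76 mm outer diameter, closed end (up) 48 mm, height 26 mm, wall 2.5 mm, closed end 9 mm thick, about 100 g. Origin: centre of the rim plane; z up. A cup fully nested sits 9 mm above the one below: stacks of 1, 2, 3 are 26, 35, 44 mm tall. Tilted ones can be pressed home from above.
- copper_cup: Copper flared cup, same shape and frame as base_cup, upside down on the ledge at the start (origin at the ledge's top). To be loaded first.
- steel_cup: Steel flared cup, same shape and frame as base_cup, upside down on the ledge at the start. To be loaded second.
- straight_cup: Steel straight-sided round cup, 66 mm in diameter, 30 mm tall, upside down on the ledge; does not nest, must stay. Origin: centre of its underside.
- square_tin: Copper square tin, 60 x 60 mm, 24 mm tall, straight sides, upside down on the ledge; does not nest, must stay. Origin: centre of its underside.
- shaker: Glass shaker with closed flip-top lid, 54 mm in diameter, 107 mm tall, standing at the left. Origin: centre of its underside. Leave alone.
- brush: Red silicone basting brush lying flat at the right, 270 mm long, 16 mm thick. Origin: where handle (-x, 190 mm) and head (+x) meet, at the underside. Leave alone.
- scraper: Grill scraper with wooden handle (-x, 200 mm) and steel blade (+x, 145 mm, 100 mm wide at the end), lying flat at the left, 22 mm thick. Origin: where handle and blade meet, at the underside. Leave alone.
- sauce: Amber sauce bottle, 60 mm in diameter, 170 mm tall, standing at the right. Origin: centre of its underside. Leave alone.
- bowl: White bowl, 140 mm in diameter, 50 mm tall, at the near left. Origin: centre of its underside. Leave alone.

How it is judged:
By the outcome, as a careful person would: the job done as asked, in the order asked, and still so for the second after the job is handed in, with the robot touching nothing.
It also fails if it takes over 69 s, if anything falls off the work surface, if the arm or the gripper's body presses on something with over 40 N, if the wrist force passes 120 N, or if a joint passes its speed limit or range.

## Robot

A 6-joint arm with a two-finger parallel gripper is mounted at the origin on the work surface. World frame = base frame: x ahead of the robot, y to its left, z up, the work surface at z = 0. Lengths are in m, angles in rad, forces in N, time in s.
With the tool pointing down it reaches from about 0.275 to 0.725 m from the base axis. Payload 5.6 kg.
Tool frame: the origin (TCP) lies at the very end of the fingers, on their centre line; the grasp point (between the pads) lies 19 mm behind it; z points along the fingers, y is the line along which they close (so a half turn about z gives the same grasp; the last joint's range is limited). The gripper opens to 85 mm and grips with 20 to 120 N. Pads are 22 mm wide; open, the fingers measure 114 mm over their backs; the gripper's body (76 mm by 85 mm) begins 54 mm behind the grasp point. The pads swing forward as they close: fully open they stand 13 mm farther back than shut.
Start: joints at [-0.898, 0.255, 0.108, 0, -1.424, -0.285], TCP at [0.208, -0.509, 0.231] pointing down, gripper open.
Joint ranges: [-2.95, 2.95], [-1.21, 1.97], [-1.09, 1.5], [-2.87, 1.71], [-2.94, -0.07], [-3.05, 3.05]. Speed limits (rad/s): [2.57, 2.57, 3.14, 3.14, 3.14, 3.14].

## Interface

Orientations are given as a 3x3 rotation matrix whose columns are the frame's x, y, z axes.
In Python, from workcell import bot, vision, readout gives the robot as it stands (bot), with the cameras (vision) and the readings (readout).
- The arm moves only by the shell command python3 steer.py 'ROWS' [FORCE]. ROWS is a JSON list of rows, 1 to 12 of them, each written [[rx, ry, rz], [dx, dy, dz], opening]: a rotation vector rx, ry, rz in parts of the range, where 1.0 means 4 rad, then dx, dy, dz in shares of the most that a row can go, 1 being 50 mm, then the finger opening in m; each row shifts and turns the commanded pose from where the row before left it, along the tool's axes as they then stand; what a row does not reach is not made up. A row lasts 1/10 s, in which the tool goes at most 0.05 m and 0.15 rad, less where a joint would pass 70% of its speed; a pose out of reach is approached as far as the arm can. The fingers move at their own pace and stop on an object; FORCE is the grip in N (left out, the last holds). Time passes only in rows, so rows that do not move let the fingers close. It prints the time, the measured TCP pose, the force, the opening and the grip force at its end. No shift or turn number may pass 1 either way. Input that does not fit is refused with a message, and nothing moves.
- readout.observe(): the state, without advancing time (a new reading comes with each control period).
- vision.grab_frame(name): name is "scene" or "top" or "wrist"; returns a dict with "img" (400x640x3 uint8, blue, green, red), "mtx" (3x3 intrinsics, pixels), "view" (4x4, takes a point from world to camera coordinates); the wrist camera has in their place "hand_eye" (4x4, takes a point from camera to tool coordinates, whose origin is the TCP and whose axes are the flange's). Camera axes: x right, y up, looking along -z (the intrinsics and any distortion apply to the point x, -y, -z); pixel columns grow to the right and rows downward; lengths in m; the calibration is good to about 2 mm. A picture is of the moment at which its call begins: read the wrist's pose just before it. There is no depth.
- bot.hand_in(): hands the job in; it is judged then, once.
The state is a dict: "time": time; "joint_positions": joint angles; "dq": joint speeds; "effort": joint torques, N m; "tcp_pos": TCP position; "orientation": TCP orientation; "ft_force": force on the tool from outside, world axes, zero at the start; "ft_torque": the same for the moment, N m; "finger_gap": finger opening in m; "grasp_force": force on a finger pad.
Only numpy, scipy, OpenCV 4.12 (cv2) and the standard library are available. Lean on these libraries where they do the work, as an engineer would, in place of code of your own. Each camera call takes 0.05 s, during which the arm holds its last target. There are 200 camera calls.

## Working session

There is one attempt and no reset: what is moved stays moved. The work goes in short steps, Python scripts to look and compute and a shell command to move; the robot and the scene stay as the last step left them, time stands still between calls to the robot, and variables do not carry over. Pictures are saved under pics/ and viewed, at most 10 in all, crops included, and the job is handed in when it is done.

```bash
ls; mkdir -p pics; python3 - <<'E'
from workcell import bot, vision, readout
import cv2,numpy as np
o=readout.observe();print(o['time'],o['tcp_pos'],o['orientation'])
for n in("scene","top"):
    f=vision.grab_frame(n);cv2.imwrite(f'pics/{n}0.png',f['img']);print(n,f['mtx'],f['view'],[k for k in f])
E
```

```text
pics
steer.py
workcell.py
0.0 [ 0.2078303  -0.508648    0.23037524] [[-9.25765973e-01 -3.78096111e-01 -8.33345096e-04]
 [-3.78097020e-01  9.25764209e-01  1.80898270e-03]
 [ 8.75117382e-05  1.98977993e-03 -9.99998017e-01]]
scene [[425.9006748    0.         319.28559138]
 [  0.         425.9006748  201.06164411]
 [  0.           0.           1.        ]] [[ 0.23739348  0.97133864  0.01206566 -0.11019874]
 [-0.62852806  0.14411705  0.76431849  0.29471783]
 [ 0.74067321 -0.18902783  0.64472604 -2.01502045]
 [ 0.          0.          0.          1.        ]] ['img', 'mtx', 'view']
top [[448.01903881   0.         316.23829028]
 [  0.         448.01903881 193.87386879]
 [  0.           0.           1.        ]] [[ 3.08714726e-04 -9.99999017e-01 -1.36779059e-03  5.60405970e-03]
 [ 9.94493646e-01  1.63674971e-04  1.04796761e-01 -5.58888780e-01]
 [-1.04796434e-01 -1.39261136e-03  9.94492719e-01 -1.37708100e+00]
 [ 0.00000000e+00  0.00000000e+00  0.00000000e+00  1.00000000e+00]] ['img', 'mtx', 'view']
```

View pics/top0.png

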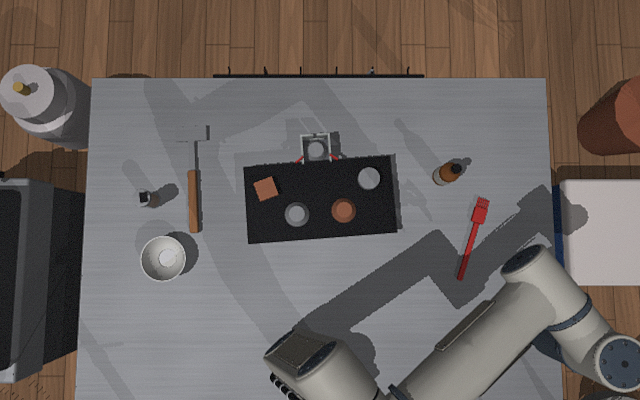

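View pics/scene0.png

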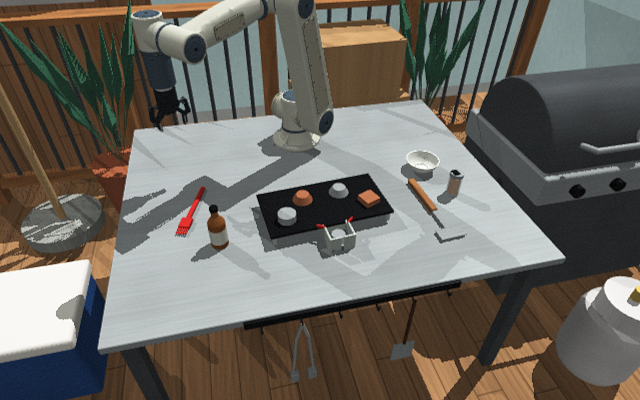

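The top picture shows the ledge from about (245,167) to (397,232) and the well at (316,147). The copper flared cup is at (343,210), a steel cup at (296,214), the straight cup at (369,178) and the tin at (265,188). The scene view agrees: the cup beside the copper one is flared, and the one at the far right is straight-sided.

```bash
cat > h.py <<'E'
import cv2,numpy as np
from workcell import bot, vision, readout
def cast(f,uv,z):
    V=f['view'];R=V[:3,:3];C=-R.T@V[:3,3];K=f['mtx']
    uv=np.atleast_2d(np.asarray(uv,float))
    d=np.c_[(uv[:,0]-K[0,2])/K[0,0],-(uv[:,1]-K[1,2])/K[1,1],-np.ones(len(uv))]@R
    return C+d*((z-C[2])/d[:,2])[:,None]
def proj(f,P):
    V=f['view'];K=f['mtx'];p=np.atleast_2d(P)@V[:3,:3].T+V[:3,3]
    return np.c_[K[0,0]*p[:,0]/-p[:,2]+K[0,2],K[1,1]*-p[:,1]/-p[:,2]+K[1,2]]
E
python3 - <<'E'
from h import *
f=vision.grab_frame("top");im=f['img'];hsv=cv2.cvtColor(im,cv2.COLOR_BGR2HSV)
m=((im.max(2)<45)*255).astype(np.uint8);m[:140]=0;m[260:]=0;m[:,:230]=0;m[:,410:]=0
m=cv2.morphologyEx(m,cv2.MORPH_OPEN,np.ones((3,3)))
cs,_=cv2.findContours(m,cv2.RETR_EXTERNAL,cv2.CHAIN_APPROX_NONE)
c=max(cs,key=cv2.contourArea);hull=cv2.convexHull(c)
P=cast(f,hull[:,0],.052)[:,:2]
r=cv2.minAreaRect(P.astype(np.float32)*1000);print(r,cv2.boxPoints(r))
# holes: pieces
h=cv2.drawContours(np.zeros_like(m),[hull],-1,255,-1)
h=cv2.erode(h,np.ones((3,3)))&~((im.max(2)<60)*255).astype(np.uint8)
cs,_=cv2.findContours(h,cv2.RETR_EXTERNAL,cv2.CHAIN_APPROX_NONE)
for c in cs:
    if cv2.contourArea(c)<80: continue
    (u,v),rad=cv2.minEnclosingCircle(c);mm=cv2.moments(c)
    cen=(mm['m10']/mm['m00'],mm['m01']/mm['m00'])
    print(cen,rad,cast(f,[cen],.06)[0],cast(f,[(u,v)],.06)[0])
big=cv2.resize(im[120:250,235:405],None,fx=4.5,fy=4.5,interpolation=cv2.INTER_CUBIC);cv2.imwrite('pics/z1.png',big)
E
```

```text
((541.8778076171875, -4.4278717041015625), (239.8808135986328, 457.7984313964844), 4.461512565612793) [[ 404.49493  214.44765]
 [ 440.10675 -241.96358]
 [ 679.2607  -223.30339]
 [ 643.64886  233.10783]]
(296.10454362685965, 214.7872939284278) 12.428365707397461 [0.4913911  0.06719597 0.06      ] [0.49317587 0.06644912 0.06      ]
(342.8790734197094, 210.65292500981545) 12.322965621948242 [ 0.50407531 -0.07579527  0.06      ] [ 0.5054408  -0.07655108  0.06      ]
(265.2997382198953, 188.57329842931938) 13.656599998474121 [0.57202253 0.16232625 0.06      ] [0.57224954 0.16171314 0.06      ]
(368.32105502501133, 177.91587085038654) 11.300514221191406 [ 0.60513443 -0.15478917  0.06      ] [ 0.60509485 -0.15418463  0.06      ]
```

View pics/z1.png

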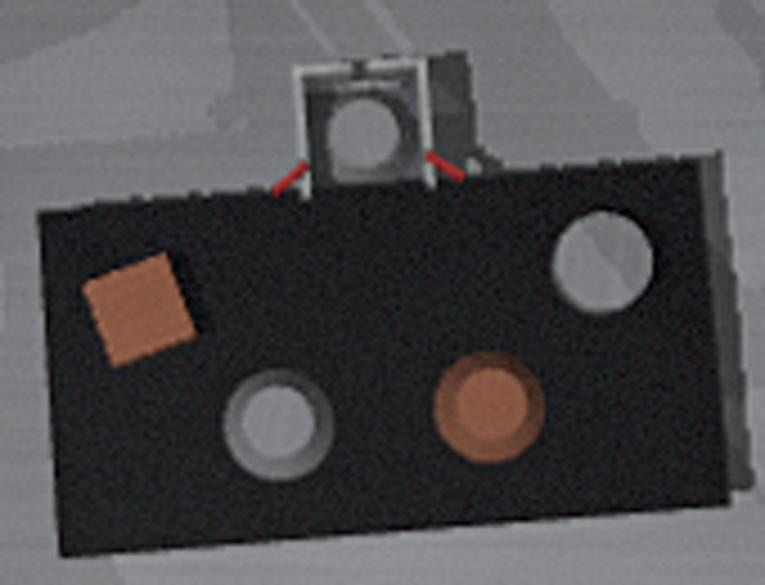

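```bash
cat >> h.py <<'E'
yaw=.0779;W=np.array([.7009,.0080])
ex=np.array([np.cos(yaw),np.sin(yaw)]);ey=np.array([-ex[1],ex[0]])
def disp(p): p=np.asarray(p)[...,:2]-W; return np.round(1000*np.stack([p@ex,p@ey],-1),1)
def st():
    o=readout.observe();t=o['orientation'];
    print(round(o['time'],2),'disp',disp(o['tcp_pos']),'z',round(o['tcp_pos'][2]*1000,1),'yaw err',round(np.arctan2(-t[0,1],t[1,1])-yaw,4),'tilt',np.round(t[:2,2],3),'F',np.round(o['ft_force'],1),'gap',round(o['finger_gap'],4),'g',round(o['grasp_force'],1))
    return o
E
python3 - <<'E'
from h import *
st()
f=vision.grab_frame("top");im=f['img'];hsv=cv2.cvtColor(im,cv2.COLOR_BGR2HSV)
for n,rim,top in(('steel',(296.4,214.3),(296.7,213.8)),('copper',(343.8,210.2),(344.2,209.6)),):
    print(n,disp(cast(f,[rim],.054)),disp(cast(f,[top],.078)))
# blobs by HoughCircles on upscaled crop
c=cv2.resize(im[120:250,235:405],None,fx=6,fy=6,interpolation=cv2.INTER_CUBIC)
g=cv2.GaussianBlur(cv2.cvtColor(c,cv2.COLOR_BGR2GRAY),(7,7),0)
for z,r in((.054,38),(.078,24),(.039,24)):
    px=r/1000*448/(1.34-z)*6
    H=cv2.HoughCircles(g,cv2.HOUGH_GRADIENT,1.5,60,param1=60,param2=18,minRadius=int(px-5),maxRadius=int(px+5))
    if H is not None:
        uv=H[0,:,:2]/6-.5+.5/6+[235,120]
        print(z,[(tuple(np.round(a,1)),tuple(b)) for a,b in zip(uv,disp(cast(f,uv,z)))][:6])
print('well top wall mid',disp(cast(f,[(235+302/4.5,120+130/4.5),(235+428/4.5,120+130/4.5)],.064)))
E
```

```text
0.15 disp [-531.7 -476.9] z 230.6 yaw err 0.3099 tilt [-0.001  0.001] F [ 0.1 -0.3 -0. ] gap 0.0856 g 0.0
steel [[-202.5   74.6]] [[-202.5   72.6]]
copper [[-201.2  -71.5]] [[-201.   -71.3]]
0.054 [((np.float64(296.7), np.float64(213.7)), (np.float64(-200.7), np.float64(73.5))), ((np.float64(343.5), np.float64(209.7)), (np.float64(-199.6), np.float64(-70.6))), ((np.float64(370.0), np.float64(178.7)), (np.float64(-110.2), np.float64(-160.4))), ((np.float64(350.7), np.float64(221.7)), (np.float64(-238.0), np.float64(-89.7)))]
0.078 [((np.float64(296.2), np.float64(213.2)), (np.float64(-200.7), np.float64(73.9))), ((np.float64(315.2), np.float64(149.5)), (np.float64(-10.3), np.float64(1.7))), ((np.float64(343.7), np.float64(209.5)), (np.float64(-200.5), np.float64(-69.9))), ((np.float64(368.7), np.float64(175.5)), (np.float64(-103.1), np.float64(-154.4))), ((np.float64(382.2), np.float64(163.2)), (np.float64(-68.7), np.float64(-198.9)))]
0.039 [((np.float64(296.2), np.float64(213.2)), (np.float64(-198.1), np.float64(75.5))), ((np.float64(315.2), np.float64(149.5)), (np.float64(-2.2), np.float64(1.2))), ((np.float64(343.7), np.float64(209.5)), (np.float64(-197.9), np.float64(-72.4))), ((np.float64(367.5), np.float64(181.0)), (np.float64(-114.7), np.float64(-154.0)))]
well top wall mid [[ -2.5  41.8]
 [ -9.2 -44.6]]
```

The rows are not in the units I measure in: shifts go in shares of 50 mm and turns go in shares of 4 rad. I convert before sending: 0.104 rad / 4 = 0.026.

```bash
python3 steer.py '[[[0, 0, 0.0258], [0, 0, 0], 0.085], [[0, 0, 0.0258], [0, 0, 0], 0.085], [[0, 0, 0.026], [0, 0, 0], 0.085], [[0, 0, 0], [0, 0, 0], 0.085]]' 20 && python3 steer.py '[[[0, 0, 0], [-0.6, 0.74, 0], 0.085], [[0, 0, 0], [-0.6, 0.74, 0], 0.085], [[0, 0, 0], [-0.6, 0.74, 0], 0.085], [[0, 0, 0], [-0.6, 0.74, 0], 0.085], [[0, 0, 0], [-0.6, 0.74, 0], 0.085], [[0, 0, 0], [-0.6, 0.74, 0], 0.085], [[0, 0, 0], [-0.6, 0.74, 0], 0.085], [[0, 0, 0], [-0.6, 0.74, 0], 0.085], [[0, 0, 0], [-0.6, 0.74, 0], 0.085], [[0, 0, 0], [-0.6, 0.74, 0], 0.085], [[0, 0, 0], [-0.62, 0.72, 0], 0.085], [[0, 0, 0], [0, 0, 0], 0.085]]'; python3 -c "from h import *;st()"
```

```text
time: 0.6
tcp_pos: [0.208, -0.509, 0.231]
orientation: [[-0.997, -0.077, -0.0], [-0.077, 0.997, 0.0], [0.0, 0.001, -1.0]]
ft_force: [-0.6, 0.6, -0.1]
finger_gap: 0.0851
grasp_force: 0.0
time: 1.8
tcp_pos: [0.5086, -0.0747, 0.2302]
orientation: [[-0.996, -0.085, -0.001], [-0.085, 0.996, 0.001], [0.001, 0.001, -1.0]]
ft_force: [-1.0, -0.1, -0.4]
finger_gap: 0.085
grasp_force: 0.0
1.8 disp [-198.1  -67.5] z 230.2 yaw err 0.0075 tilt [-0.001  0.001] F [-1.  -0.1 -0.4] gap 0.085 g 0.0
```

```bash
cat >> h.py <<'E'
def wrist():
    o=readout.observe();f=vision.grab_frame("wrist")
    T=np.eye(4);T[:3,:3]=o['orientation'];T[:3,3]=o['tcp_pos']
    f['view']=np.linalg.inv(T@f['hand_eye']);return f
E
python3 steer.py '[[[0, 0, 0], [0, 0, 0], 0.085], [[0, 0, 0], [0, 0, 0], 0.085]]'; python3 - <<'E'
from h import *
st();f=wrist();cv2.imwrite('pics/w1.png',f['img']);print(f['hand_eye'].round(3),f['mtx'].round(0))
print(proj(f,[[*(W+ex*x/1000+ey*y/1000),.052] for x,y in((-200.5,-71),(-39,-66),(-39,66),(-280,-230))]))
E
```

```text
time: 2.0
tcp_pos: [0.506, -0.0792, 0.2313]
orientation: [[-0.997, -0.079, -0.0], [-0.079, 0.997, -0.0], [0.0, -0.0, -1.0]]
ft_force: [-1.0, 0.2, 0.4]
finger_gap: 0.0851
grasp_force: 0.0
2.0 disp [-201.1  -71.7] z 231.3 yaw err 0.0009 tilt [-0. -0.] F [-1.   0.2  0.4] gap 0.0851 g 0.0
[[ 0.     0.955  0.296  0.075]
 [ 1.    -0.    -0.    -0.   ]
 [-0.     0.296 -0.955 -0.142]
 [ 0.     0.     0.     1.   ]] [[284.   0. 320.]
 [  0. 284. 203.]
 [  0.   0.   1.]]
[[320.52586731 182.55263367]
 [324.07173656 301.46902323]
 [423.62242609 301.5644532 ]
 [172.69795481 110.1645777 ]]
```

View pics/w1.png

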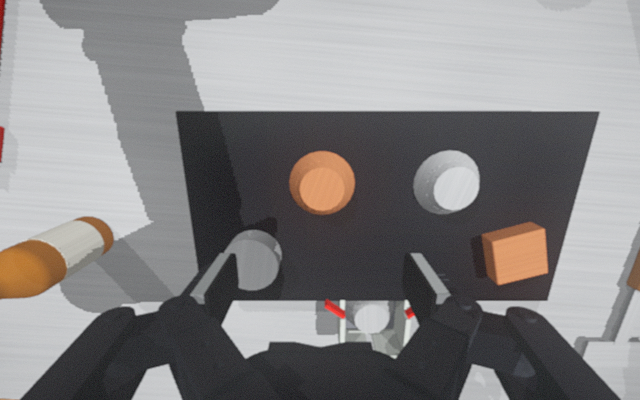

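The wrist view shows the copper rim centred near (322,183), the steel rim near (447,182), the ledge corners near (177,111) and (599,111), and the well walls near columns 342 and 409.

```bash
python3 - <<'E'
from h import *
f=wrist();im=f['img'];hsv=cv2.cvtColor(im,cv2.COLOR_BGR2HSV)
print('corners',disp(cast(f,[(177,111),(599,111),(548,299)],.052)))
m=cv2.inRange(hsv,(4,90,60),(20,255,255));m[:,:270]=0;m[:,400:]=0
c=max(cv2.findContours(m,0,1)[0],key=cv2.contourArea);e=cv2.minEnclosingCircle(c);print('copper',e,disp(cast(f,[e[0]],.054)))
m=cv2.inRange(im,(90,90,90),(255,255,255));m[:140]=0;m[230:]=0;m[:,:400]=0;m[:,482:]=0
c=max(cv2.findContours(m,0,1)[0],key=cv2.contourArea);e=cv2.minEnclosingCircle(c);print('steel',e,disp(cast(f,[e[0]],.054)))
m=cv2.inRange(hsv,(0,150,80),(4,255,255))|cv2.inRange(hsv,(174,150,80),(180,255,255));m[:285]=0;m[:,:300]=0;m[:,440:]=0
for c in cv2.findContours(m,0,1)[0]:
    if cv2.contourArea(c)>10: x,y,w,h=cv2.boundingRect(c);print('red',x,y,w,h,disp(cast(f,[(x,y),(x+w,y+h),(x+w,y),(x,y+h)],.064)).tolist())
cv2.imwrite('pics/w2.png',cv2.resize(im[280:370,290:460],None,fx=4.5,fy=4.5))
E
```

```text
corners [[-279.4 -225.7]
 [-279.5  228.3]
 [ -42.8  229.7]]
copper ((321.9615478515625, 182.5), 33.14693069458008) [[-201.1  -69.6]]
steel ((446.71649169921875, 181.28350830078125), 34.60324478149414) [[-202.5   73.8]]
red 406 308 9 10 [[-37.9, 38.9], [-22.5, 52.0], [-37.9, 50.5], [-22.5, 40.3]]
red 326 299 20 19 [[-51.5, -64.2], [-22.5, -37.9], [-51.5, -38.7], [-22.5, -64.0]]
```

View pics/w2.png

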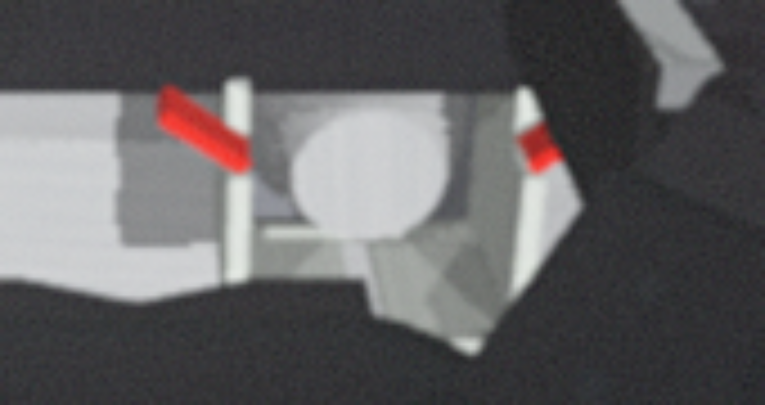

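Scaled: 0.035 m is 0.7, 0.02 m is 0.4.

```bash
python3 steer.py '[[[0, 0, 0], [0, 0.02, 0.7], 0.085], [[0, 0, 0], [0, 0, 0.7], 0.085], [[0, 0, 0], [0, 0, 0.7], 0.085], [[0, 0, 0], [0, 0, 0.7], 0.085], [[0, 0, 0], [0, 0, 0.4], 0.085], [[0, 0, 0], [0, 0, 0.16], 0.085], [[0, 0, 0], [0, 0, 0], 0.085], [[0, 0, 0], [0, 0, 0], 0.085]]' && python3 steer.py '[[[0, 0, 0], [0, 0, 0], 0.07], [[0, 0, 0], [0, 0, 0], 0.06], [[0, 0, 0], [0, 0, 0], 0.05], [[0, 0, 0], [0, 0, 0], 0.04], [[0, 0, 0], [0, 0, 0], 0.04], [[0, 0, 0], [0, 0, 0], 0.04], [[0, 0, 0], [0, 0, 0], 0.04]]' 20; python3 -c "from h import *;st()"
```

```text
time: 2.9
tcp_pos: [0.5073, -0.0781, 0.0647]
orientation: [[-0.997, -0.078, 0.002], [-0.078, 0.997, -0.0], [-0.002, -0.0, -1.0]]
ft_force: [0.2, 0.8, -0.6]
finger_gap: 0.0852
grasp_force: 0.0
time: 3.6
tcp_pos: [0.5073, -0.0779, 0.0651]
orientation: [[-0.997, -0.078, 0.003], [-0.078, 0.997, -0.001], [-0.003, -0.001, -1.0]]
ft_force: [-3.7, 0.1, 7.5]
finger_gap: 0.0551
grasp_force: 21.2
3.6 disp [-199.7  -70.5] z 65.1 yaw err 0.0006 tilt [ 0.003 -0.001] F [-3.7  0.1  7.5] gap 0.0551 g 21.2
```

Scaled: -0.01 m is -0.2, 0.0072 m is 0.144.

```bash
python3 steer.py '[[[0, 0, 0], [-0.2, 0.14, 0], 0.04], [[0, 0, 0], [-0.2, 0.144, 0], 0.04], [[0, 0, 0], [-0.2, 0.144, 0], 0.04], [[0, 0, 0], [-0.2, 0.144, 0], 0.04], [[0, 0, 0], [-0.2, 0.144, 0], 0.04], [[0, 0, 0], [-0.2, 0.144, 0], 0.04], [[0, 0, 0], [-0.2, 0.144, 0], 0.04], [[0, 0, 0], [-0.2, 0.144, 0], 0.04], [[0, 0, 0], [-0.2, 0.144, 0], 0.04], [[0, 0, 0], [-0.2, 0.144, 0], 0.04], [[0, 0, 0], [0, 0, 0], 0.04], [[0, 0, 0], [0, 0, 0], 0.04]]'; python3 - <<'E'
from h import *
st()
f=vision.grab_frame("top");cv2.imwrite('pics/t2.png',cv2.resize(f['img'][120:250,235:405],None,fx=4.5,fy=4.5))
f=wrist();im=f['img'];hsv=cv2.cvtColor(im,cv2.COLOR_BGR2HSV)
m=cv2.inRange(hsv,(4,90,60),(20,255,255));m[:,:220]=0;m[:,420:]=0
c=max(cv2.findContours(m,0,1)[0],key=cv2.contourArea);print(cv2.boundingRect(c))
cv2.imwrite('pics/w3.png',im)
E
```

```text
time: 4.8
tcp_pos: [0.603, 0.0024, 0.0654]
orientation: [[-0.997, -0.079, 0.006], [-0.079, 0.997, 0.001], [-0.006, 0.0, -1.0]]
ft_force: [2.2, 1.3, 3.8]
finger_gap: 0.0546
grasp_force: 19.9
4.8 disp [-98.    2.1] z 65.4 yaw err 0.0009 tilt [0.006 0.001] F [2.2 1.3 3.8] gap 0.0546 g 19.9
(257, 184, 128, 124)
```

View pics/w3.png

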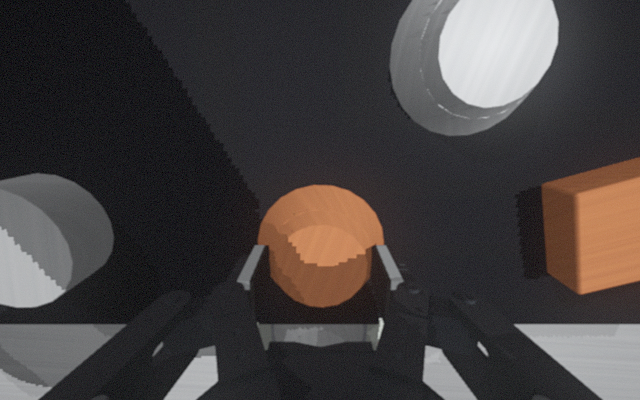

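The copper cup is held between the pads, centred near (321,245), and has slid along level. Now I'll move it into the well.

Scaled: -0.01 m is -0.2, -0.001 m is -0.02.

```bash
python3 steer.py '[[[0, 0, 0], [-0.2, -0.02, 0], 0.04], [[0, 0, 0], [-0.2, 0, 0], 0.04], [[0, 0, 0], [-0.2, 0, 0], 0.04], [[0, 0, 0], [-0.2, 0, 0], 0.04], [[0, 0, 0], [-0.2, 0, 0], 0.04], [[0, 0, 0], [-0.2, 0, 0], 0.04], [[0, 0, 0], [-0.2, 0, 0], 0.04], [[0, 0, 0], [-0.2, 0, 0], 0.04], [[0, 0, 0], [-0.16, 0, 0], 0.04], [[0, 0, 0], [0, 0, 0], 0.04], [[0, 0, 0], [0, 0, 0], 0.04]]'; python3 - <<'E'
from h import *
st();
E
```

```text
time: 6.0
tcp_pos: [0.6884, 0.0076, 0.0633]
orientation: [[-0.997, -0.078, 0.0], [-0.078, 0.997, 0.0], [-0.0, 0.0, -1.0]]
ft_force: [0.2, -0.3, 0.5]
finger_gap: 0.0512
grasp_force: 18.4
6.0 disp [-12.5   0.5] z 63.3 yaw err -0.0001 tilt [0. 0.] F [ 0.2 -0.3  0.5] gap 0.0512 g 18.4
```

```bash
python3 - <<'E'
from h import *
f=vision.grab_frame("scene");a=cv2.resize(f['img'][180:270,270:400],None,fx=4,fy=4,interpolation=cv2.INTER_CUBIC)
f=wrist();b=cv2.resize(f['img'][100:400,200:440],None,fx=1.2,fy=1.2)
cv2.imwrite('pics/c4.png',np.hstack([a,b[:360]])[:, :800])
print(a.shape,b.shape)
E
```

```text
(360, 520, 3) (360, 288, 3)
```

View pics/c4.png

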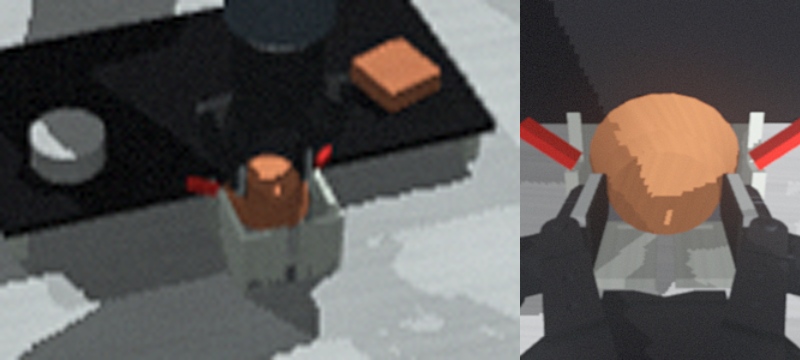

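The copper cup is pitched forward slightly over the well, centred between the guides and walls. I'll go on to the axis.

Scaled: -0.004 m is -0.08, -0.003 m is -0.06.

```bash
python3 steer.py '[[[0, 0, 0], [-0.08, 0, 0], 0.04], [[0, 0, 0], [-0.08, 0, 0], 0.04], [[0, 0, 0], [-0.06, 0, 0], 0.04], [[0, 0, 0], [-0.04, 0, 0], 0.04], [[0, 0, 0], [0, 0, 0], 0.04]]'; python3 - <<'E'
from h import *
st();
E
```

```text
time: 6.6
tcp_pos: [0.7013, 0.0086, 0.0628]
orientation: [[-0.997, -0.078, -0.001], [-0.078, 0.997, -0.0], [0.001, 0.0, -1.0]]
ft_force: [0.1, 0.0, -0.7]
finger_gap: 0.0482
grasp_force: 18.1
6.6 disp [0.5 0.5] z 62.8 yaw err -0.0002 tilt [-0.001 -0.   ] F [ 0.1  0.  -0.7] gap 0.0482 g 18.1
```

Scaled: -0.03 m is -0.6, -0.02 m is -0.4.

```bash
python3 steer.py '[[[0, 0, 0], [0, 0, 0], 0.064], [[0, 0, 0], [0, 0, 0], 0.064], [[0, 0, 0], [0, 0, 0], 0.064], [[0, 0, 0], [0, 0, -0.4], 0.064], [[0, 0, 0], [0, 0, -0.6], 0.064], [[0, 0, 0], [0.6, 0, -0.6], 0.064], [[0, 0, 0], [0.6, 0, 0], 0.03], [[0, 0, 0], [0, 0, 0], 0], [[0, 0, 0], [0, 0, 0], 0], [[0, 0, 0], [0, 0, 0], 0]]'; python3 - <<'E'
from h import *
st();f=vision.grab_frame("scene");a=cv2.resize(f['img'][190:260,290:380],None,fx=5,fy=5,interpolation=cv2.INTER_CUBIC)
f=wrist();b=cv2.resize(f['img'][150:400,200:440],None,fx=1.4,fy=1.4)
cv2.imwrite('pics/c5.png',np.hstack([a,b[:350]]))
E
```

```text
time: 7.6
tcp_pos: [0.6419, 0.0039, 0.1431]
orientation: [[-0.997, -0.078, 0.0], [-0.078, 0.997, -0.0], [-0.0, -0.0, -1.0]]
ft_force: [0.6, 0.7, -0.0]
finger_gap: 0.0059
grasp_force: 0.0
7.6 disp [-59.2   0.5] z 143.1 yaw err -0.0001 tilt [ 0. -0.] F [ 0.6  0.7 -0. ] gap 0.0059 g 0.0
```

View pics/c5.png

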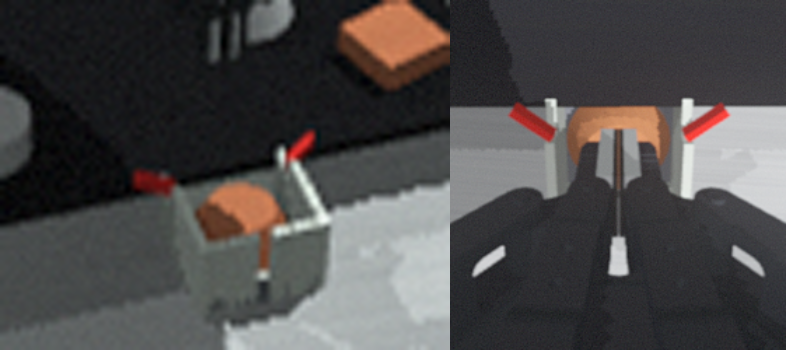

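The copper cup is down inside the well, with its top below the wall tops, but I can't be sure it is seated. I'll press it home with the shut fingers and use the contact height as the check; nested, it should be 48 mm.

Scaled: -0.03 m is -0.6, -0.029 m is -0.58.

```bash
python3 steer.py '[[[0, 0, 0], [-0.6, 0, 0], 0], [[0, 0, 0], [-0.58, 0, 0], 0], [[0, 0, 0], [0, 0, 0.6], 0], [[0, 0, 0], [0, 0, 0.6], 0], [[0, 0, 0], [0, 0, 0.4], 0], [[0, 0, 0], [0, 0, 0.1], 0], [[0, 0, 0], [0, 0, 0], 0], [[0, 0, 0], [0, 0, 0.04], 0], [[0, 0, 0], [0, 0, 0.04], 0], [[0, 0, 0], [0, 0, 0], 0]]' | tail -6; python3 -c "from h import *;st()";python3 steer.py '[[[0, 0, 0], [0, 0, 0.04], 0], [[0, 0, 0], [0, 0, 0.04], 0], [[0, 0, 0], [0, 0, 0], 0], [[0, 0, 0], [0, 0, 0], 0]]'|tail -6; python3 -c "from h import *;st()"
```

```text
time: 8.7
tcp_pos: [0.7006, 0.0086, 0.0551]
orientation: [[-0.997, -0.078, 0.001], [-0.078, 0.997, 0.0], [-0.001, 0.0, -1.0]]
ft_force: [-0.4, 0.5, 0.4]
finger_gap: -0.0
grasp_force: 0.0
8.7 disp [-0.2  0.6] z 55.1 yaw err -0.0001 tilt [0.001 0.   ] F [-0.4  0.5  0.4] gap -0.0 g 0.0
time: 9.1
tcp_pos: [0.7002, 0.0085, 0.0502]
orientation: [[-0.997, -0.078, -0.0], [-0.078, 0.997, -0.0], [0.0, -0.0, -1.0]]
ft_force: [0.3, -0.8, -0.0]
finger_gap: -0.0002
grasp_force: 0.0
9.1 disp [-0.6  0.5] z 50.2 yaw err -0.0001 tilt [-0. -0.] F [ 0.3 -0.8 -0. ] gap -0.0002 g 0.0
```

Scaled: 0.001 m is 0.02.

```bash
for i in 1; do python3 steer.py '[[[0, 0, 0], [0, 0, 0.02], 0], [[0, 0, 0], [0, 0, 0.02], 0], [[0, 0, 0], [0, 0, 0], 0], [[0, 0, 0], [0, 0, 0], 0]]'>/dev/null; python3 -c "from h import *;st()";done; python3 steer.py '[[[0, 0, 0], [0, 0, 0.02], 0], [[0, 0, 0], [0, 0, 0.02], 0], [[0, 0, 0], [0, 0, 0], 0], [[0, 0, 0], [0, 0, 0], 0]]'>/dev/null; python3 -c "from h import *;st()"
```

```text
9.5 disp [-0.6  0.5] z 48.3 yaw err -0.0001 tilt [0. 0.] F [ 0.2 -1.  -0.1] gap 0.0 g 0.0
9.9 disp [-0.3  0.4] z 47.9 yaw err 0.0003 tilt [ 0.002 -0.   ] F [-2.2  1.4  7.3] gap -0.0 g 3.3
```

Scaled: 0.001 m is 0.02.

```bash
python3 steer.py '[[[0, 0, 0], [0, 0, 0.02], 0], [[0, 0, 0], [0, 0, 0], 0], [[0, 0, 0], [0, 0, 0], 0]]'>/dev/null; python3 -c "from h import *;st()"; python3 steer.py '[[[0, 0, 0], [0, 0, -0.6], 0], [[0, 0, 0], [0, 0, -0.7], 0], [[0, 0, 0], [0, 0, -0.7], 0], [[0, 0, 0], [0.66, 0.24, 0], 0.085], [[0, 0, 0], [0.68, 0.24, 0], 0.085], [[0, 0, 0], [0.68, 0.24, 0], 0.085], [[0, 0, 0], [0.68, 0.24, 0], 0.085], [[0, 0, 0], [0.68, 0.24, 0], 0.085], [[0, 0, 0], [0.66, 0.26, 0], 0.085], [[0, 0, 0], [0, 0, 0], 0.085], [[0, 0, 0], [0, 0, 0], 0.085]]' >/dev/null; python3 - <<'E'
from h import *
st();f=vision.grab_frame("scene");a=cv2.resize(f['img'][190:260,290:380],None,fx=5,fy=5,interpolation=cv2.INTER_CUBIC)
f=wrist();im=f['img']
cv2.imwrite('pics/c6.png',np.hstack([a,cv2.resize(im[:350,200:550],(350,350))]))
m=cv2.inRange(im,(80,80,80),(255,255,255));m[:60]=0;m[280:]=0
for c in cv2.findContours(m,0,1)[0]:
    if cv2.contourArea(c)>1500: e=cv2.minEnclosingCircle(c);print(e,disp(cast(f,[e[0]],.054)))
E
```

```text
10.2 disp [-0.   0.4] z 47.9 yaw err 0.0005 tilt [ 0.003 -0.   ] F [-2.9  0.4 10.2] gap -0.0001 g 5.0
11.3 disp [-202.7   73.8] z 145.9 yaw err 0.0011 tilt [0.001 0.   ] F [ 0.9 -0.5  0.1] gap 0.0849 g 0.0
((321.0318298339844, 203.4077911376953), 44.432743072509766) [[-203.5   74.7]]
((319.5, 112.0), 323.70404052734375) [[-278.5   73.3]]
```

View pics/c6.png

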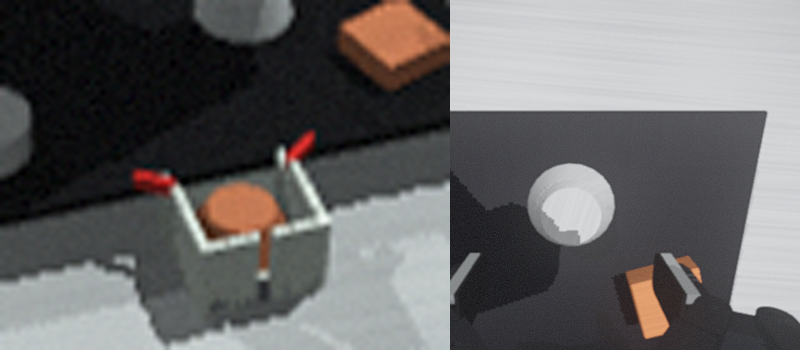

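The copper cup now sits level in the well, and the steel cup lies under the gripper. Next I'll grip it.

Scaled: 0.03 m is 0.6, 0.015 m is 0.3.

```bash
python3 steer.py '[[[0, 0, 0], [0, 0, 0.6], 0.085], [[0, 0, 0], [0, 0, 0.6], 0.085], [[0, 0, 0], [0, 0, 0.3], 0.085], [[0, 0, 0], [0, 0, 0.14], 0.085], [[0, 0, 0], [0, 0, 0], 0.07], [[0, 0, 0], [0, 0, 0], 0.06], [[0, 0, 0], [0, 0, 0], 0.05], [[0, 0, 0], [0, 0, 0], 0.04], [[0, 0, 0], [0, 0, 0], 0.04], [[0, 0, 0], [0, 0, 0], 0.04], [[0, 0, 0], [0, 0, 0], 0.04]]' 20 >/dev/null; python3 -c "from h import *;st()"; python3 steer.py '[[[0, 0, 0], [-0.2, -0.144, 0], 0.04], [[0, 0, 0], [-0.2, -0.146, 0], 0.04], [[0, 0, 0], [-0.2, -0.146, 0], 0.04], [[0, 0, 0], [-0.2, -0.146, 0], 0.04], [[0, 0, 0], [-0.2, -0.146, 0], 0.04], [[0, 0, 0], [-0.2, -0.146, 0], 0.04], [[0, 0, 0], [-0.2, -0.146, 0], 0.04], [[0, 0, 0], [-0.2, -0.146, 0], 0.04], [[0, 0, 0], [-0.2, -0.146, 0], 0.04], [[0, 0, 0], [-0.2, -0.146, 0], 0.04], [[0, 0, 0], [0, 0, 0], 0.04], [[0, 0, 0], [0, 0, 0], 0.04]]' >/dev/null;  python3 -c "from h import *;st()"
```

```text
12.5 disp [-201.1   73.6] z 65.7 yaw err 0.0005 tilt [0.004 0.001] F [-2.4 -0.8  8.2] gap 0.0544 g 21.5
13.7 disp [-99.9   0.1] z 65.9 yaw err 0.0002 tilt [ 0.006 -0.   ] F [ 2.9 -2.2  6.3] gap 0.0536 g 20.2
```

Sliding well, and the gap shows the cup is still held. On into the well.

Scaled: -0.01 m is -0.2, -0.008 m is -0.16.

```bash
python3 steer.py '[[[0, 0, 0], [-0.2, 0, 0], 0.04], [[0, 0, 0], [-0.2, 0, 0], 0.04], [[0, 0, 0], [-0.2, 0, 0], 0.04], [[0, 0, 0], [-0.2, 0, 0], 0.04], [[0, 0, 0], [-0.2, 0, 0], 0.04], [[0, 0, 0], [-0.2, 0, 0], 0.04], [[0, 0, 0], [-0.2, 0, 0], 0.04], [[0, 0, 0], [-0.2, 0, 0], 0.04], [[0, 0, 0], [-0.16, 0, 0], 0.04], [[0, 0, 0], [0, 0, 0], 0.04], [[0, 0, 0], [0, 0, 0], 0.04]]' >/dev/null; python3 -c "from h import *;st()"; python3 steer.py '[[[0, 0, 0], [-0.08, 0, 0], 0.04], [[0, 0, 0], [-0.08, 0, 0], 0.04], [[0, 0, 0], [-0.08, 0, 0], 0.04], [[0, 0, 0], [0, 0, 0], 0.04], [[0, 0, 0], [0, 0, 0], 0.04]]' >/dev/null;  python3 -c "from h import *;st()"
```

```text
14.8 disp [-13.1   0.7] z 64.5 yaw err 0.0002 tilt [0.004 0.   ] F [4.  0.1 4.8] gap 0.0528 g 18.9
15.3 disp [-2.8  0.7] z 62.6 yaw err -0.0003 tilt [-0.001  0.   ] F [ 0.9  0.4 -0.7] gap 0.0495 g 18.3
```

Scaled: -0.03 m is -0.6, -0.02 m is -0.4.

```bash
python3 steer.py '[[[0, 0, 0], [-0.04, 0, 0], 0.04], [[0, 0, 0], [-0.02, 0, 0], 0.04], [[0, 0, 0], [0, 0, 0], 0.04], [[0, 0, 0], [0, 0, 0], 0.064], [[0, 0, 0], [0, 0, 0], 0.064], [[0, 0, 0], [0, 0, 0], 0.064], [[0, 0, 0], [0, 0, -0.4], 0.064], [[0, 0, 0], [0, 0, -0.6], 0.064]]' >/dev/null; python3 -c "from h import *;st()"; python3 steer.py '[[[0, 0, 0], [0, 0, 0], 0.03], [[0, 0, 0], [0, 0, 0], 0], [[0, 0, 0], [0, 0, 0], 0], [[0, 0, 0], [0, 0, 0], 0], [[0, 0, 0], [0, 0, 0], 0], [[0, 0, 0], [0, 0, 0.6], 0], [[0, 0, 0], [0, 0, 0.3], 0], [[0, 0, 0], [0, 0, 0], 0]]' >/dev/null;  python3 -c "from h import *;st()"
```

```text
16.1 disp [-1.   0.6] z 111.6 yaw err -0.0002 tilt [-0.005 -0.001] F [-0.  -0.2 -0.5] gap 0.0639 g 0.0
16.9 disp [-1.7  0.6] z 64.8 yaw err -0.0004 tilt [-0.006 -0.001] F [-0.6 -0.3  0.1] gap -0.0002 g 0.0
```

Scaled: 0.002 m is 0.04, -0.001 m is -0.02.

```bash
python3 steer.py '[[[0, 0, 0], [-0.02, 0, 0.04], 0], [[0, 0, 0], [0, 0, 0.04], 0], [[0, 0, 0], [0, 0, 0.04], 0], [[0, 0, 0], [0, 0, 0], 0], [[0, 0, 0], [0, 0, 0], 0]]' >/dev/null; python3 -c "from h import *;st()"; python3 steer.py '[[[0, 0, 0], [0, 0, 0.02], 0], [[0, 0, 0], [0, 0, 0.02], 0], [[0, 0, 0], [0, 0, 0], 0], [[0, 0, 0], [0, 0, 0], 0]]' >/dev/null;  python3 -c "from h import *;st()"
```

```text
17.4 disp [1.6 0.6] z 62.7 yaw err -0.0 tilt [0.001 0.   ] F [0.1 0.7 0.1] gap 0.0 g 0.0
17.8 disp [1.4 0.6] z 60.2 yaw err -0.0001 tilt [-0. -0.] F [-0.2  0.9 -0.4] gap 0.0003 g 0.0
```

Scaled: 0.001 m is 0.02.

```bash
python3 steer.py '[[[0, 0, 0], [0, 0, 0.02], 0], [[0, 0, 0], [0, 0, 0.02], 0], [[0, 0, 0], [0, 0, 0], 0], [[0, 0, 0], [0, 0, 0], 0]]' >/dev/null; python3 -c "from h import *;st()"; python3 steer.py '[[[0, 0, 0], [0, 0, 0.02], 0], [[0, 0, 0], [0, 0, 0.02], 0], [[0, 0, 0], [0, 0, 0], 0], [[0, 0, 0], [0, 0, 0], 0]]' >/dev/null;  python3 -c "from h import *;st()"; python3 steer.py '[[[0, 0, 0], [0, 0, 0.02], 0], [[0, 0, 0], [0, 0, 0], 0], [[0, 0, 0], [0, 0, 0], 0]]' >/dev/null;  python3 -c "from h import *;st()"
```

```text
18.2 disp [1.4 0.6] z 58.2 yaw err -0.0001 tilt [-0. -0.] F [-0.1 -0.4 -0.8] gap -0.0001 g 0.0
18.6 disp [1.6 0.6] z 56.9 yaw err -0.0 tilt [ 0.001 -0.   ] F [-0.7  0.1  4.8] gap 0.0002 g 2.2
18.9 disp [1.7 0.6] z 56.8 yaw err 0.0003 tilt [ 0.001 -0.   ] F [-3.6  1.5  8.4] gap -0.0002 g 4.2
```

The fingers touched the top at 57 mm, which is right for three nested cups. I'll retreat and take a final look.

Scaled: -0.04 m is -0.8, -0.03 m is -0.6.

```bash
python3 steer.py '[[[0, 0, 0], [0, 0, -0.6], 0], [[0, 0, 0], [0, 0, -0.8], 0], [[0, 0, 0], [0, 0, -0.8], 0], [[0, 0, 0], [0.8, 0, -0.6], 0], [[0, 0, 0], [0.8, 0, 0], 0], [[0, 0, 0], [0.8, 0, 0], 0], [[0, 0, 0], [0.8, 0, 0], 0], [[0, 0, 0], [0.8, 0, 0], 0], [[0, 0, 0], [0.8, 0, 0], 0], [[0, 0, 0], [0, 0, 0], 0], [[0, 0, 0], [0, 0, 0], 0]]' >/dev/null; python3 - <<'E'
from h import *
st();f=vision.grab_frame("scene");a=cv2.resize(f['img'][165:265,250:400],None,fx=2.6,fy=2.6,interpolation=cv2.INTER_CUBIC)
f=vision.grab_frame("top");b=cv2.resize(f['img'][120:250,235:405],None,fx=2.2,fy=2.2,interpolation=cv2.INTER_CUBIC)
cv2.imwrite('pics/c7.png',np.hstack([a,b[:260]]))
E
```

```text
20.0 disp [-239.     0.7] z 195.6 yaw err 0.0001 tilt [0.001 0.001] F [0.9 0.5 0.2] gap -0.0002 g 0.0
```

View pics/c7.png

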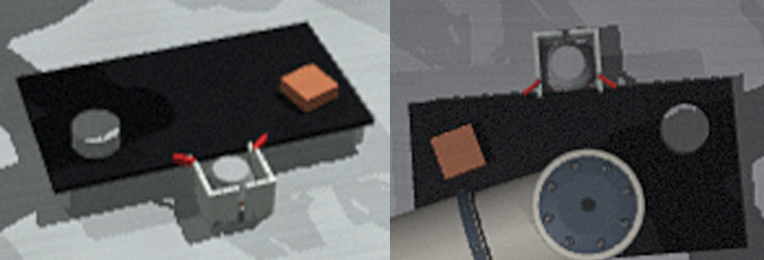

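The steel cup is level in the well, at (230,168) in the scene half, with copper visible through the slot below it. The straight cup and the tin have not moved.

```bash
python3 -c "
from workcell import bot, vision, readout
print(bot.hand_in())"
```

```text
the job is handed in; nothing more can be done
None
```

Job handed in at about 20 s: the copper cup, then the steel one, were slid into the well and pressed home, touching at 48 mm and 57 mm as full nesting requires, and the straight cup and tin stayed where they were.

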